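# Fetch the stapler from behind the standing things in the desk tray

## Task

Fetch the stapler from the back of the low desk tray: first stand the glue stick, the torch and the hand stamp, which are in its way, in the empty side tray, then lay the stapler on the notebook, right way up, in the middle and along its long side. Only then put each of the three back in the desk tray, upright and precisely on the spot where it stood at the start. Leave the pen and the pencil that lie between the trays and the notebook where they are.

Things in the scene. Friction and masses are not known exactly. Their poses are not given: they have to be found in the camera images.
- glue_stick: glue stick standing upright, a plain white cylinder with coloured bands, 27 mm in diameter, 96 mm high; origin at the centre of its underside, z up, at the start on the desk tray's floor
- torch: small white torch standing on its tail with its lens up: tail 24 mm in diameter up to 69 mm, then a head 33 mm in diameter, 103 mm high in all; origin at the centre of its underside, z up, at the start on the desk tray's floor
- rubber_stamp: wooden hand stamp standing on its stamp face: base 35 mm (its x) by 61 mm (its y), 20 mm high, with an upright turned round handle about 24 mm in diameter at its centre, 72 mm high in all; origin at the centre of its underside, z up, at the start on the desk tray's floor
- stapler: red desk stapler lying right way up behind the three standing things (on their far side from the robot), 145 mm long (its x axis), its foot 36 mm wide and 9 mm high, its closed rigid arm 20 mm wide between 24 and 41 mm height and 16 mm wide between 14 and 24 mm; at the two ends of the hinge, 48 to 68 mm along +x, it is 26 mm wide; origin at the centre of its underside, z up
- desk_tray: fixed low open tray of light wood, 140 mm (its x) by 206 mm (its y), walls 14 mm high and 4 mm thick, floor 4 mm above the worktop; it holds the three standing things in a row along its y, near its -x side, about 58 mm apart, and the stapler behind them along its y; origin at the centre of its underside, z up
- side_tray: fixed low open grey plastic tray, empty, 120 mm (its x) by 200 mm (its y), walls 14 mm high and 4 mm thick, floor 4 mm above the worktop; origin at the centre of its underside, z up
- notebook: fixed closed black notebook lying flat, 168 mm (its x) by 130 mm (its y), its top about 15 mm above the worktop; origin at the centre of its underside, z up
- pen_click: loose black ball pen, 145 mm long (its y axis), 12 mm wide, 9 mm high, lying on the worktop; a bystander; origin at the centre of its underside
- pencil: loose green pencil, 123 mm long (its y axis), 7 mm thick, lying on the worktop; a bystander; origin at the centre of its underside

How it is judged (in metres and radians):
On the way, in this order (a step that is already met when the one before it is completed fails the run):
1. the glue stick, the torch and the hand stamp stand upright and released in the side tray, the stapler still in its place (within 30 mm) (x of glue_stick in the frame of side_tray between -0.056 and 0.056 m and y of glue_stick in the frame of side_tray between -0.096 and 0.096 m and height (world z) of each of glue_stick, torch, rubber_stamp below 0.012 m and angle between each of glue_stick, torch, rubber_stamp's own z axis and vertical below 0.15 rad and contact force between the fingers and glue_stick below 0.1 N and linear speed of each of glue_stick, torch, rubber_stamp below 0.02 m/s and x of torch in the frame of side_tray between -0.056 and 0.056 m and y of torch in the frame of side_tray between -0.096 and 0.096 m and contact force between the fingers and torch below 0.1 N and x of rubber_stamp in the frame of side_tray between -0.056 and 0.056 m and y of rubber_stamp in the frame of side_tray between -0.096 and 0.096 m and contact force between the fingers and rubber_stamp below 0.1 N and distance of stapler from where it was at the start of the episode below 0.03 m), for 0.2 s.
2. the stapler lies released on the notebook, right way up, its centre within 15 mm of the notebook's centre and within 0.2 rad of its long side, while the three still stand in the side tray (x of glue_stick in the frame of side_tray between -0.056 and 0.056 m and y of glue_stick in the frame of side_tray between -0.096 and 0.096 m and height (world z) of each of glue_stick, torch, rubber_stamp below 0.012 m and angle between each of glue_stick, torch, rubber_stamp's own z axis and vertical below 0.15 rad and contact force between the fingers and glue_stick below 0.1 N and linear speed of each of glue_stick, torch, rubber_stamp, stapler below 0.02 m/s and x of torch in the frame of side_tray between -0.056 and 0.056 m and y of torch in the frame of side_tray between -0.096 and 0.096 m and contact force between the fingers and torch below 0.1 N and x of rubber_stamp in the frame of side_tray between -0.056 and 0.056 m and y of rubber_stamp in the frame of side_tray between -0.096 and 0.096 m and contact force between the fingers and rubber_stamp below 0.1 N and horizontal distance between stapler and notebook below 0.015 m and angle between the x axis of stapler and the x axis of notebook, either way round below 0.2 rad and angle between stapler's own z axis and vertical below 0.1 rad and height (world z) of stapler below 0.022 m and contact force between the fingers and stapler below 0.1 N), for 0.2 s.
At the end, for the whole second after the job is handed in: stapler right way up on the notebook, centre within 15 mm of its centre, within 0.2 rad of its long side; glue stick, torch and hand stamp upright (0.1 rad), each within 15 mm of its starting spot; pen and pencil within 20 mm of where they lay; all released and at rest (horizontal distance between stapler and notebook below 0.015 m and angle between the x axis of stapler and the x axis of notebook, either way round below 0.2 rad and angle between each of stapler, glue_stick, torch, rubber_stamp's own z axis and vertical below 0.1 rad and height (world z) of stapler below 0.022 m and contact force between the fingers and stapler below 0.1 N and linear speed of each of stapler, glue_stick, torch, rubber_stamp below 0.02 m/s and distance of each of glue_stick, torch, rubber_stamp from where it was at the start of the episode below 0.015 m and distance of each of pen_click, pencil from where it was at the start of the episode below 0.02 m); the robot touches nothing.
It fails at once if the pen was pushed away by more than 20 mm (distance of pen_click from where it was at the start of the episode above 0.02 m).
It fails at once if the pencil was pushed away by more than 20 mm (distance of pencil from where it was at the start of the episode above 0.02 m).
It also fails if it takes over 144 s, if anything falls off the work surface, if the arm or the gripper's body presses on something with over 40 N, if the wrist force passes 120 N, or if a joint passes its speed limit or range.

## Robot

A 6-joint arm with a two-finger parallel gripper is mounted at the origin on a cart in front of the work surface, level with it; the furniture and walls round the work are solid. World frame = base frame: x ahead of the robot, y to its left, z up, the work surface at z = 0. Lengths are in m, angles in degrees, forces in N, time in s.
With the tool pointing down it reaches from about 0.225 to 0.725 m from the base axis. Payload 3.1 kg.
Tool frame: the origin (TCP) lies between the finger pads; the fingertips stand 19 mm ahead of it and the grasp point (between the pads) is the TCP (env.tips_ahead is the z of the fingertips in the tool frame, in m); z points along the fingers, y is the line along which they close (so a half turn about z gives the same grasp; the last joint's range is limited). The gripper opens to 85 mm and grips with 20 to 120 N. Pads are 22 mm wide; open, the fingers measure 114 mm over their backs; the gripper's body (76 mm by 85 mm) begins 54 mm behind the grasp point. The pads swing forward as they close: fully open they stand 13 mm farther back than shut.
Start: joints at [59.714, 2.75, 5.684, 92.934, 0, 82.678], TCP at [0.205, 0.483, 0.25] pointing down, gripper open.
Joint ranges: [-166.93, 166.93], [-56.73, 111.36], [-69.38, 81.34], [-121.58, 131.49], [-85.45, 84.26], [-180, 180]. Speed limits (degrees/s): [159.86, 159.86, 180, 180, 180, 180].

## Interface

Orientations are given as a 3x3 rotation matrix whose columns are the frame's x, y, z axes.
In Python, from plant import env, hand, readout, viewer gives the robot as it stands. Calls block until the motion is done:
- env.move_pose(position, orientation): joint-space move of the TCP to a pose.
- env.line_to(position, feed=0.15, frame=None, guard=None): straight line of the TCP; frame=None keeps the orientation; feed is the mean speed in m/s. With guard (N) it stops when the force on the tool has changed by that much, and returns True; else False.
- env.goto_joints(angles): joint-space move.
- hand.move_gripper(opening, newtons=None): opening from 0.0 (shut) to 1.0 (fully open); newtons is the grip in N (None keeps the last); returns when the fingers have stopped.
- env.wait(seconds).
- env.inverse_kinematics(position, orientation): joint angles nearest the present ones, or None.
- readout.get_state(): the state.
- viewer.snapshot(name): name is "side" or "top"; returns the picture (384x512x3 uint8, red, green, blue); there is no depth.
- viewer.camera_model(name): a dict with "K" (3x3 intrinsics, pixels), "dist" ([k1, k2, p1, p2, k3] as OpenCV has them; the pictures are not rectified), "camera_from_world" (4x4, takes a point from world to camera coordinates). Camera axes: x right, y down, z forward; pixel columns grow to the right and rows downward; lengths in m; the calibration is good to about 2 mm. A picture is of the moment at which its call begins. camera_model takes no time and is no camera call.
A pose or a line that the arm cannot do raises env.PlanningError and nothing moves.
- env.sign_off(): hands the job in; it is judged then, once.
The state is a dict: "time_s": time; "q": joint angles; "joint_velocities": joint speeds; "joint_torque": joint torques, N m; "tcp_pos": TCP position; "eef_rot": TCP orientation; "ft_force": force on the tool from outside, world axes, zero at the start; "ft_torque": the same for the moment, N m; "gripper_width": opening from 0.0 (shut) to 1.0 (fully open); "grasp_force": force on a finger pad.
Only numpy, scipy, OpenCV 4.12 (cv2) and the standard library are available. Lean on these libraries where they do the work, as an engineer would, in place of code of your own. Each camera call takes 0.05 s, during which the arm holds its last target. There are 200 camera calls.

## Working session

There is one attempt and no reset: what is moved stays moved. The work goes in short steps, each a Python script; the robot and the scene stay as the last script left them, time stands still between calls to the robot, and variables do not carry over. Pictures are saved under pics/ and viewed, at most 14 in all, crops included, and the job is handed in when it is done.

```bash
ls; mkdir -p pics
python3 - <<'E'
from plant import env, hand, readout, viewer
import cv2,numpy as np
for n in ("top","side"):
    im=viewer.snapshot(n); cv2.imwrite(f"pics/{n}0.png",cv2.resize(im[:,:,::-1],(800,600),interpolation=cv2.INTER_CUBIC))
    m=viewer.camera_model(n); print(n,m["K"],m["dist"],m["camera_from_world"])
s=readout.get_state();print(s["time_s"],s["eef_rot"],env.tips_ahead,s["gripper_width"])
E
```

```text
pics
top [[384.99123766   0.         252.92549326]
 [  0.         384.99123766 199.80875385]
 [  0.           0.           1.        ]] [0.01032293 0.         0.         0.         0.        ] [[-0.02319487 -0.99970757  0.00683965  0.03839596]
 [-0.99424116  0.02235098 -0.10480914  0.47350819]
 [ 0.10462562 -0.0092313  -0.99446883  0.97185109]
 [ 0.          0.          0.          1.        ]]
side [[403.84674433   0.         250.34259434]
 [  0.         403.84674433 192.94776913]
 [  0.           0.           1.        ]] [-0.12410685  0.          0.          0.          0.        ] [[-0.99703761 -0.07389795 -0.02133306  0.47149939]
 [-0.02213412  0.54128681 -0.84054665  0.03375315]
 [ 0.07366198 -0.83758444 -0.54131897  1.01517949]
 [ 0.          0.          0.          1.        ]]
0.1 [[-9.20741097e-01  3.90172524e-01 -1.11060599e-03]
 [ 3.90173997e-01  9.20739230e-01 -1.87685411e-03]
 [ 2.90281603e-04 -2.16142629e-03 -9.99997622e-01]] 0.019 0.9973143695263914
```

View pics/top0.png

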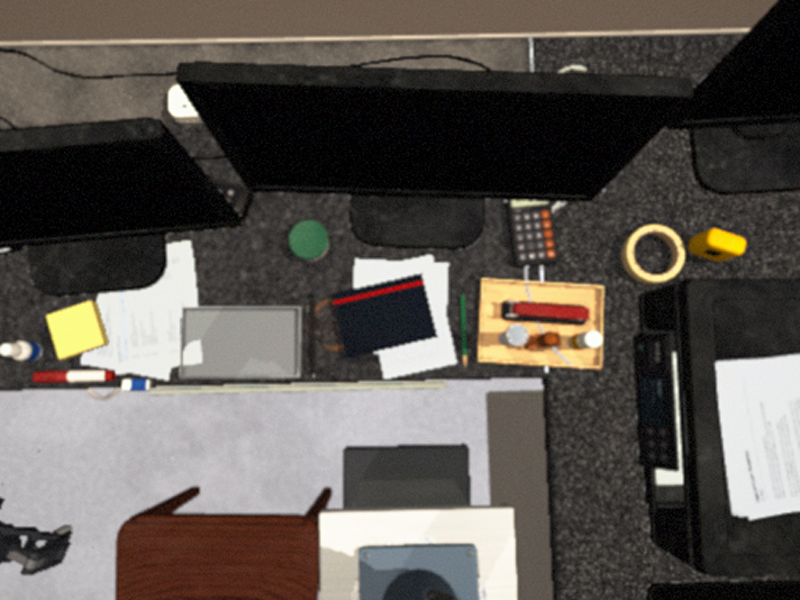

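View pics/side0.png

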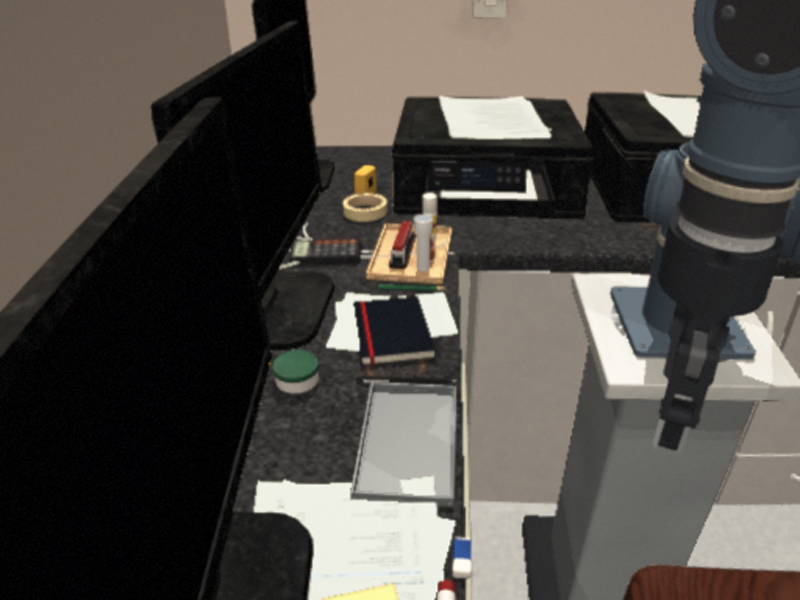

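The top view shows the desk tray at about (540,323) with the stapler behind (545,312) and torch or glue at (516,335), the stamp at (547,340) and the other cylinder at (590,340). The side tray is at (241,342), notebook (384,316), pencil (463,330) and pen about (312,340). The side view agrees. I'll enlarge the top view and add a metric rectification.

```bash
cat > h.py <<'E'
import cv2,numpy as np
from plant import env,hand,readout,viewer
def proj(n,P):
    m=viewer.camera_model(n);T=np.array(m["camera_from_world"])
    return cv2.projectPoints(np.array(P,float).reshape(-1,1,3),cv2.Rodrigues(T[:3,:3])[0],T[:3,3],np.array(m["K"]),np.array(m["dist"]))[0][:,0]
def back(n,uv,z):
    m=viewer.camera_model(n);T=np.array(m["camera_from_world"])
    p=cv2.undistortPoints(np.array(uv,float).reshape(-1,1,2),np.array(m["K"]),np.array(m["dist"]))[:,0]
    d=np.c_[p,np.ones(len(p))]@T[:3,:3]; c=-T[:3,:3].T@T[:3,3]
    return c+d*((z-c[2])/d[:,2])[:,None]
def shot(n,x0,y0,w,h,s,name,draw=()):
    im=cv2.resize(viewer.snapshot(n)[y0:y0+h,x0:x0+w,::-1],None,fx=s,fy=s,interpolation=cv2.INTER_CUBIC)
    for P,c in draw:
        q=((proj(n,P)-[x0,y0]+.5)*s).astype(np.int32); cv2.polylines(im,[q],False,c,1)
    cv2.imwrite(f"pics/{name}.png",im)
E
python3 - <<'E'
from h import *
shot("top",296,170,100,75,8,"desk1")
shot("top",105,165,195,90,4,"left1")
shot("side",225,110,75,75,8,"sdesk1")
E
```

```text
(no output)
```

View pics/desk1.png

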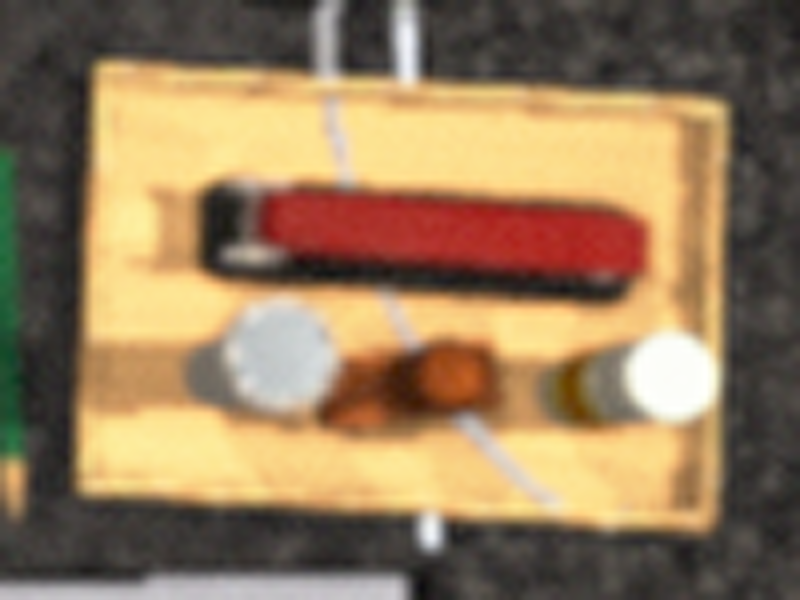

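View pics/left1.png

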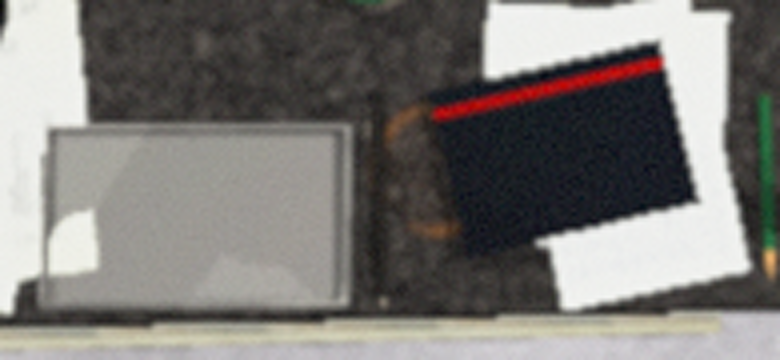

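View pics/sdesk1.png

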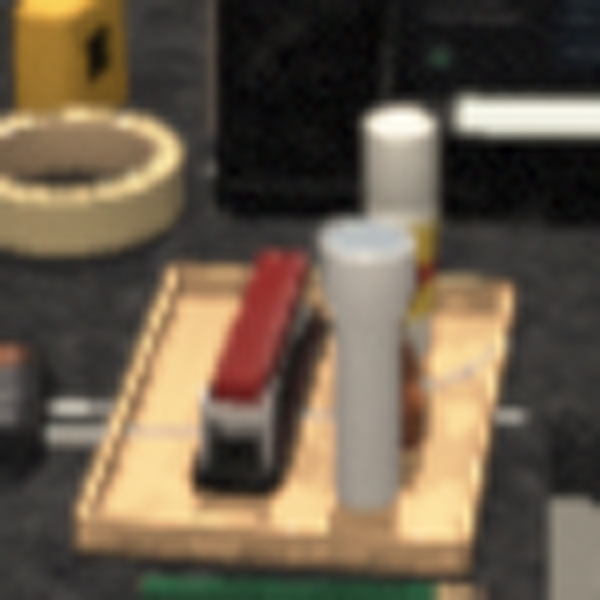

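Desk crop: lens top (282,355), stamp handle top (452,372), glue top (670,378), tray rim corners (95,65),(730,100),(715,530),(80,492), stapler red arm from (262,222) to (648,245). Left crop: side tray rim corners (48,127),(352,125),(350,305),(40,305); notebook (430,95),(658,42),(697,202),(468,255); pen along x≈378 from y≈95 to 300; pencil x≈766.

Run:
```python
from h import *
np.set_printoptions(precision=4,suppress=True)
def D(l,z): return back("top",(np.array(l,float)+.5)/8+[296-.5,170-.5],z)[:,:2]
def L(l,z): return back("top",(np.array(l,float)+.5)/4+[105-.5,165-.5],z)[:,:2]
def rep(n,c):
    print(n,c.mean(0),"sides",np.linalg.norm(c-np.roll(c,-1,0),axis=1),"ang",np.degrees(np.arctan2(*(c[1]-c[0])[::-1])),np.degrees(np.arctan2(*(c[2]-c[3])[::-1])))
print("torch",D([(282,355)],.107),"stamp",D([(452,372)],.076),"glue",D([(670,378)],.1))
rep("desk",D([(95,65),(730,100),(715,530),(80,492)],.014))
rep("staplerarm",D([(264,195),(648,220),(643,277),(268,248)],.045))
f=D([(203,228),(632,262)],.008);print("foot ends",f,np.linalg.norm(f[0]-f[1]),f.mean(0))
rep("side",L([(48,127),(352,125),(350,305),(40,305)],.014))
rep("nb",L([(430,95),(658,42),(697,202),(468,255)],.015))
print("pen",L([(378,95),(380,300)],.009),"pencil",L([(765,95),(769,280)],.005))
```

```text
torch [[ 0.4278 -0.1552]] stamp [[ 0.4234 -0.2135]] glue [[ 0.4188 -0.272 ]]
desk [ 0.4524 -0.2159] sides [0.2092 0.1412 0.2061 0.1404] ang -94.47491016030993 -94.71283721701144
staplerarm [ 0.4687 -0.2251] sides [0.1221 0.0183 0.1191 0.017 ] ang -95.04196433925412 -95.73948235469348
foot ends [[ 0.4766 -0.1519]
 [ 0.4622 -0.2927]] 0.1415068820210649 [ 0.4694 -0.2223]
side [0.4327 0.2853] sides [0.1979 0.117  0.1994 0.1155] ang -90.90047498921673 -91.36197215829604
nb [0.471 0.047] sides [0.1537 0.1083 0.1527 0.1077] ang -78.03906046175318 -78.28474147082247
pen [[0.5094 0.1685]
 [0.375  0.1683]] pencil [[ 0.5042 -0.0871]
 [ 0.3822 -0.0855]]
```

Spacing, tray sizes and stapler check out (58.5 mm, 207x141, 141). The notebook doesn't: 153x108 against 168x130, so a dark edge is hidden. I'll brighten both views, rectified to the plane z=0.015.

Run:
```python
from h import *
# 1 px = 0.5mm; image: right=-y, down=-x ; x from .58 to .36, y from .19 to -0.06
X,Y=np.meshgrid(np.arange(.58,.36,-.0006),np.arange(.19,-.05,-.0006),indexing="ij")
out=[]
for n in("top","side"):
    uv=proj(n,np.stack([X,Y,0*X+.015],-1).reshape(-1,3)).reshape(X.shape+(2,)).astype(np.float32)
    im=viewer.snapshot(n)[:,:,::-1]
    r=cv2.remap(im,uv[...,0],uv[...,1],cv2.INTER_CUBIC)
    out.append((255*(np.clip(r/255.*2,0,1))**.5).astype(np.uint8))
o=np.hstack(out);print(o.shape);cv2.imwrite("pics/nb.png",o)
```

```text
(367, 800, 3)
```

View pics/nb.png

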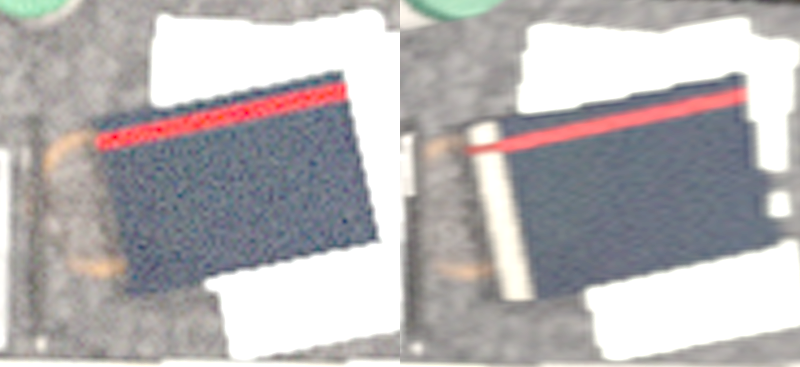

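Top rectified corners are (93,122),(340,72),(380,240),(128,295), so the visible book is about 152x105. That is exactly what fits a 168x130 bounding frame turned about 10° inside. The centre (0.471, 0.047) is unaffected. I'll lay the stapler at about -82.5°, between the visible edge (-78°) and the likely frame (-88°). Now moving: glue stick first.

```bash
cat >> h.py <<'E'
def R(a):  # tool down, closing axis (tool y) at a degrees from world x
    c,s=np.cos(np.radians(a)),np.sin(np.radians(a)); y=np.array([c,s,0]);z=np.array([0,0,-1.])
    return np.c_[np.cross(y,z),y,z]
H=.25
def best(p,a):
    q=np.array(readout.get_state()["q"]);r=[]
    for b in(a,a+180):
        j=env.inverse_kinematics(p,R(b))
        if j is not None: r.append((np.abs(np.array(j)-q).max()+ (500 if abs(j[5])>165 else 0),b))
    return R(min(r)[1])
def st(t=""):
    s=readout.get_state();print(t,"t%.1f"%s["time_s"],np.round(s["tcp_pos"],4),"w%.3f"%s["gripper_width"],"gf%.1f"%s["grasp_force"],np.round(s["ft_force"],1))
def over(p,a,feed=.3):
    env.line_to([p[0],p[1],H],feed=feed,frame=best([p[0],p[1],H],a))
def pick(p,a,z,op,N=30):
    hand.move_gripper(op,N); over(p,a)
    env.line_to([p[0],p[1],z+.03],feed=.2)
    g=env.line_to([p[0],p[1],z],feed=.06,guard=8)
    st(f"down guard={g}")
    hand.move_gripper(0,N); st("gripped")
    env.line_to([p[0],p[1],H],feed=.2); st("lifted")
def place(p,a,z,op):
    over(p,a); env.line_to([p[0],p[1],z+.02],feed=.2)
    g=env.line_to([p[0],p[1],z+.0005],feed=.03,guard=6); st(f"placed guard={g}")
    env.wait(.2); hand.move_gripper(op); env.wait(.1)
    env.line_to([p[0],p[1],H],feed=.2); st("released")
GL,TO,SM=(.4188,-.272),(.4278,-.1552),(.4234,-.2135)
GS,TS,SS=(.433,.220),(.433,.350),(.433,.285)
AX,AY=-4.6,85.4
E
python3 - <<'E'
from h import *
p=[.36,.33,H]; env.move_pose(p,best(p,AX)); st()
pick(GL,AX,.075,.65); place(GS,0,.075,.65)
shot("top",296,170,100,75,4,"a1"); shot("top",105,165,100,75,4,"a2")
cv2.imwrite("pics/a.png",np.hstack([cv2.imread("pics/a1.png"),cv2.imread("pics/a2.png")]))
E
```

```text
t1.2 [0.3598 0.3304 0.2501] w1.001 gf0.0 [-0.1 -0.   0.7]
down guard=False t5.3 [ 0.4186 -0.2718  0.0746] w0.653 gf0.0 [-0.  -0.1  0.2]
gripped t5.7 [ 0.4191 -0.2723  0.0756] w0.311 gf29.6 [-1.1 -0.1  1.8]
lifted t6.7 [ 0.4183 -0.2716  0.2486] w0.309 gf29.5 [-0.4 -0.  -0.5]
placed guard=True t10.1 [0.4325 0.2199 0.0755] w0.308 gf29.8 [ 0.8 -1.2  3.3]
released t11.8 [0.4325 0.2198 0.2488] w0.651 gf0.0 [-0.3 -0.1  0.3]
```

View pics/a.png

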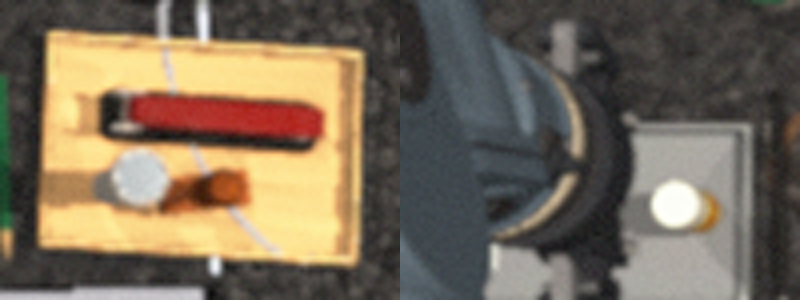

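The glue stick is gone from the desk tray and stands upright in the side tray (677,205); the stapler and the other two are unmoved. Next the torch and the stamp.

Run:
```python
from h import *
pick(TO,AX,.091,.65); place(TS,0,.091,.65)
pick(SM,AY,.060,.55); place(SS,90,.060,.5)
over((.35,-.1),AX)
shot("top",296,170,100,75,4,"b1"); shot("top",105,165,100,75,4,"b2")
cv2.imwrite("pics/b.png",np.hstack([cv2.imread("pics/b1.png"),cv2.imread("pics/b2.png")]))
```

```text
down guard=False t14.9 [ 0.4276 -0.1551  0.0907] w0.650 gf0.0 [ 0.3 -0.3  0.6]
gripped t15.3 [ 0.4281 -0.1554  0.0916] w0.371 gf30.0 [-1.4 -0.2  1.3]
lifted t16.2 [ 0.4273 -0.1549  0.2486] w0.369 gf29.8 [-0.1 -0.3 -1.6]
placed guard=True t19.5 [0.4326 0.3498 0.0916] w0.372 gf30.3 [0.  0.6 4.7]
released t21.1 [0.4326 0.3498 0.2488] w0.647 gf0.0 [-0.4  0.6  0.3]
down guard=False t25.0 [ 0.4232 -0.2134  0.0597] w0.547 gf0.0 [0.8 1.  0.1]
gripped t25.3 [ 0.4238 -0.2139  0.0606] w0.258 gf29.4 [-0.6 -0.9  1.7]
lifted t26.4 [ 0.4229 -0.2131  0.2486] w0.262 gf29.4 [ 1.1  0.5 -0.2]Traceback (most recent call last):
  File "<stdin>", line 3, in <module>
  File "h.py", line 38, in place
    over(p,a); env.line_to([p[0],p[1],z+.02],feed=.2)
    ~~~~^^^^^
  File "h.py", line 29, in over
    env.line_to([p[0],p[1],H],feed=feed,frame=best([p[0],p[1],H],a))
    ~~~~~~~~~~~^^^^^^^^^^^^^^^^^^^^^^^^^^^^^^^^^^^^^^^^^^^^^^^^^^^^^
plant.PlanningError: the arm cannot follow that straight line within its joint ranges
```

Run:
```python
from h import *
np.set_printoptions(precision=1,suppress=True)
print(np.array(readout.get_state()["q"]))
for x,y in((.4234,-.2135),(.4,0),(.433,.285)):
  for a in (85.4,90,265.4,270,0,180,-5):
    j=env.inverse_kinematics([x,y,H],R(a)); print(x,y,a,None if j is None else np.array(j))
```

```text
[-34.9  -4.8  -1.9  93.    0.  149.7]
0.4234 -0.2135 85.4 [-34.9  -4.8  -1.8  93.    0.  -30.3]
0.4234 -0.2135 90 [-34.9  -4.8  -1.8  93.    0.  -34.9]
0.4234 -0.2135 265.4 [-34.9  -4.8  -1.8  93.    0.  149.7]
0.4234 -0.2135 270 [-34.9  -4.8  -1.8  93.    0.  145.1]
0.4234 -0.2135 0 [-34.9  -4.8  -1.8  93.    0.   55.1]
0.4234 -0.2135 180 [ -34.9   -4.8   -1.8   93.     0.  -124.9]
0.4234 -0.2135 -5 [-34.9  -4.8  -1.8  93.    0.   60.1]
0.4 0 85.4 [ -9.6 -15.9 -11.3  94.5   0.   -5. ]
0.4 0 90 [ -9.6 -15.9 -11.3  94.5   0.   -9.6]
0.4 0 265.4 [ -9.6 -15.9 -11.3  94.5   0.  175. ]
0.4 0 270 [ -9.6 -15.9 -11.3  94.5   0.  170.4]
0.4 0 0 [ -9.6 -15.9 -11.3  94.5   0.   80.4]
0.4 0 180 [ -9.6 -15.9 -11.3  94.5   0.  -99.6]
0.4 0 -5 [ -9.6 -15.9 -11.3  94.5   0.   85.4]
0.433 0.285 85.4 [25.9  1.8  4.6 92.9  0.  30.5]
0.433 0.285 90 [25.9  1.8  4.6 92.9  0.  25.9]
0.433 0.285 265.4 [  25.9    1.8    4.6   92.9    0.  -149.5]
0.433 0.285 270 [  25.9    1.8    4.6   92.9    0.  -154.1]
0.433 0.285 0 [ 25.9   1.8   4.6  92.9   0.  115.9]
0.433 0.285 180 [ 25.9   1.8   4.6  92.9   0.  -64.1]
0.433 0.285 -5 [ 25.9   1.8   4.6  92.9   0.  120.9]
```

The stamp was gripped with joint 6 at 149.7, so the line would run over its limit. I'll turn it half a turn in the air, and prefer centred wrist angles from here on.

```bash
sed -i 's/r.append((np.abs(np.array(j)-q).max()+ (500 if abs(j\[5\])>165 else 0),b))/r.append((abs(j[5]),b))/' h.py; sed -i 's/env.line_to(\[p\[0\],p\[1\],H\],feed=feed,frame=best(\[p\[0\],p\[1\],H\],a))/f=best([p[0],p[1],H],a); s=readout.get_state(); c=[*s["tcp_pos"][:2],H]\n    if np.sum(f[:,1]*np.array(s["eef_rot"])[:,1])<.3: env.move_pose(c,f)\n    env.line_to([p[0],p[1],H],feed=feed,frame=f)/' h.py; sed -n 17,35p h.py
python3 - <<'E'
from h import *
place(SS,90,.060,.5)
over((.35,-.1),90)
shot("top",296,170,100,75,4,"b1"); shot("top",105,165,100,75,4,"b2")
cv2.imwrite("pics/b.png",np.hstack([cv2.imread("pics/b1.png"),cv2.imread("pics/b2.png")]))
st()
E
```

```text
c,s=np.cos(np.radians(a)),np.sin(np.radians(a)); y=np.array([c,s,0]);z=np.array([0,0,-1.])
    return np.c_[np.cross(y,z),y,z]
H=.25
def best(p,a):
    q=np.array(readout.get_state()["q"]);r=[]
    for b in(a,a+180):
        j=env.inverse_kinematics(p,R(b))
        if j is not None: r.append((abs(j[5]),b))
    return R(min(r)[1])
def st(t=""):
    s=readout.get_state();print(t,"t%.1f"%s["time_s"],np.round(s["tcp_pos"],4),"w%.3f"%s["gripper_width"],"gf%.1f"%s["grasp_force"],np.round(s["ft_force"],1))
def over(p,a,feed=.3):
    f=best([p[0],p[1],H],a); s=readout.get_state(); c=[*s["tcp_pos"][:2],H]
    if np.sum(f[:,1]*np.array(s["eef_rot"])[:,1])<.3: env.move_pose(c,f)
    env.line_to([p[0],p[1],H],feed=feed,frame=f)
def pick(p,a,z,op,N=30):
    hand.move_gripper(op,N); over(p,a)
    env.line_to([p[0],p[1],z+.03],feed=.2)
    g=env.line_to([p[0],p[1],z],feed=.06,guard=8)
placed guard=False t32.8 [0.4332 0.2851 0.0606] w0.254 gf29.3 [0.5 0.2 1.2]
released t34.5 [0.4325 0.2847 0.2486] w0.499 gf0.0 [-0.6 -1.1  0.7]
 t36.1 [ 0.3501 -0.0991  0.2499] w0.500 gf0.0 [-0.4 -0.7 -0.2]
```

View pics/b.png

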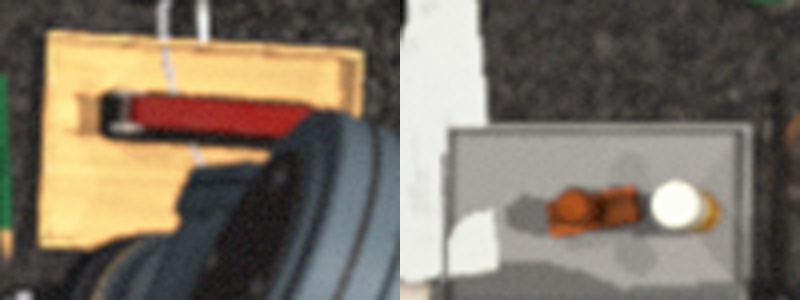

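The stamp stands at (600,208) and the glue stick at (677,205), but the torch isn't visible where I expected it near (500,205). I'll look at the whole scene.

Run:
```python
from h import *
print(proj("top",[[.433,.35,.004],[.433,.35,.107],[.433,.285,.076]]),proj("side",[[.433,.35,.004],[.433,.35,.107]]))
env.line_to([.33,-.05,.3])
a=viewer.snapshot("top")[110:300,0:340,::-1];b=viewer.snapshot("side")[100:384,150:350,::-1]
a=cv2.resize(a,None,fx=1.45,fy=1.45,interpolation=cv2.INTER_CUBIC);b=cv2.resize(b,None,fx=1.5,fy=1.5,interpolation=cv2.INTER_CUBIC)
o=np.zeros((600,a.shape[1]+b.shape[1],3),np.uint8);o[:a.shape[0],:a.shape[1]]=a;o[:b.shape[0],a.shape[1]:]=b;print(o.shape,a.shape)
cv2.imwrite("pics/c.png",o)
```

```text
[[130.23152005 219.04388481]
 [116.64999452 216.63435846]
 [147.85798712 216.79978717]] [[257.70102267 304.79772129]
 [257.06710011 264.42867604]]
(600, 793, 3) (276, 493, 3)
```

View pics/c.png

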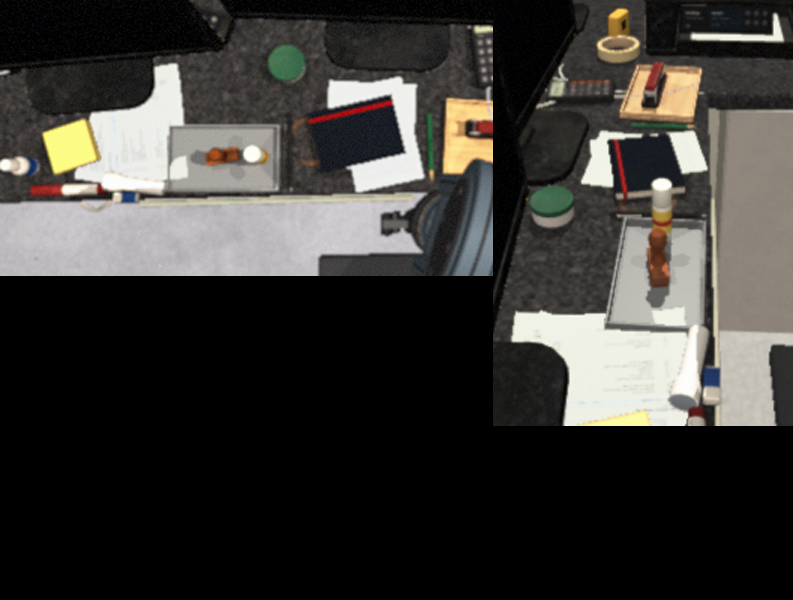

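The torch toppled after release, probably pivoting in the pinch on its flared head. It now lies outside the tray's +y end: from about (103,180) to (165,187) in the top part, head toward +y. It's on the desk and can be recovered. I'll measure it closely.

Run:
```python
from h import *
shot("top",50,215,80,50,9.9,"d1"); shot("side",250,300,60,85,5,"d2")
a=cv2.imread("pics/d1.png")[:,:480*2];b=cv2.imread("pics/d2.png")
a=cv2.resize(a,(480,300));o=np.zeros((425,780,3),np.uint8);o[:300,:480]=a;o[:425,480:]=b[:, :300]
cv2.imwrite("pics/d.png",o); print(a.shape,b.shape)
```

```text
Traceback (most recent call last):
ValueError: could not broadcast input array from shape (420,300,3) into shape (425,300,3)
```

Run:
```python
import cv2,numpy as np
a=cv2.imread("pics/d1.png");b=cv2.imread("pics/d2.png")
a=cv2.resize(a,(480,300));o=np.zeros((420,780,3),np.uint8);o[:300,:480]=a;o[:,480:]=b[:420,:300]
cv2.imwrite("pics/d.png",o)
```

```text
(no output)
```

View pics/d.png

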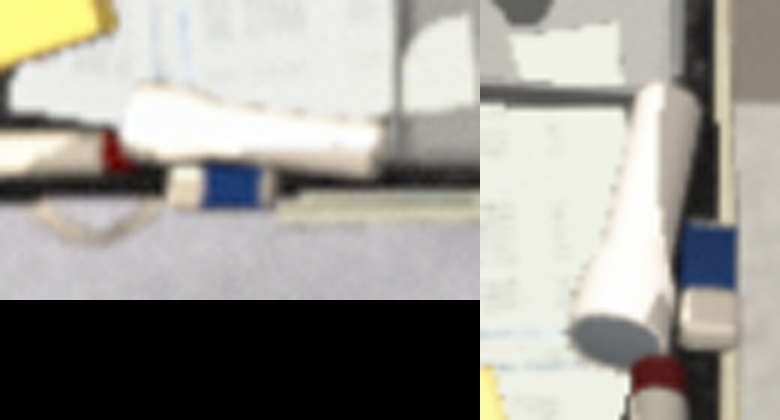

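Composite (top crop at 6x): the torch tail end centre is at (380,150), against the side tray wall, and the head end is at about (126,122). An eraser (168–275, 165–208) sits beside the head half. I'll grip the tail near u=330, lay the torch on the notebook with its head pointing away from the robot, then regrip mid-body and stand it with the tool near horizontal.

Run:
```python
from h import *
np.set_printoptions(precision=4,suppress=True)
P=lambda u,v,z: back("top",[[50+u/6,215+v/6]],z)[0][:2]
t=P(380,150,.013);h=P(124,122,.0165);print(t,h,np.linalg.norm(h-t))
u=(h-t)/np.linalg.norm(h-t);a=np.degrees(np.arctan2(u[1],u[0]));g=t+u*.021;print("u ang",a,"grip",g,P(330,145,.014))
# check feasibility: pick, notebook lay, regrip/upright
for p,ang in(([*g,.022],a+90),([.43,.045,.04],96),([.43,.045,.04],-84)):
    j=env.inverse_kinematics(p,R(ang));print(p,ang,None if j is None else np.round(j,1))
def RT(psi,tilt): # tool z points horizontally at yaw psi, tilt deg below horizontal; closing axis horizontal
    c,s=np.cos(np.radians(psi)),np.sin(np.radians(psi));ct,stt=np.cos(np.radians(tilt)),np.sin(np.radians(tilt))
    z=np.array([c*ct,s*ct,-stt]);y=np.array([-s,c,0]);return np.c_[np.cross(y,z),y,z]
for psi in(0,20,30,40,50):
  for tilt in(0,12,30):
    for z in(.06,.2):
      for xy in((.425,.35),(.42,-.155)):
        j=env.inverse_kinematics([*xy,z],RT(psi if xy[1]>0 else -psi,tilt));print(psi,tilt,z,xy,None if j is None else np.round(j,0))
```

```text
[0.3793 0.39  ] [0.3939 0.498 ] 0.10897168579746816
u ang 82.33704769885954 grip [0.3821 0.4109] [0.382  0.4111]
[np.float64(0.3821261081025207), np.float64(0.4108609276955783), 0.022] 172.33704769885952 [ 40.2  12.3 -10.1  67.6   0.  -42.1]
[0.43, 0.045, 0.04] 96 [ -2.9  -7.6 -28.6  69.1   0.   -8.9]
[0.43, 0.045, 0.04] -84 [ -2.9  -7.6 -28.6  69.1   0.  171.1]
0 0 0.06 (0.425, 0.35) [ 59.  30. -56. -86. -59.   0.]
0 0 0.06 (0.42, -0.155) None
0 0 0.2 (0.425, 0.35) [ 59.  -6. -63. -57. -59.   0.]
0 0 0.2 (0.42, -0.155) None
0 12 0.06 (0.425, 0.35) [ 59.   4. -61. -43. -57.  19.]
0 12 0.06 (0.42, -0.155) None
0 12 0.2 (0.425, 0.35) [ 59. -24. -60. -13. -57.  19.]
0 12 0.2 (0.42, -0.155) None
0 30 0.06 (0.425, 0.35) [ 54. -14. -55.   4. -45.  35.]
0 30 0.06 (0.42, -0.155) None
0 30 0.2 (0.425, 0.35) [ 54. -28. -47.  26. -45.  35.]
0 30 0.2 (0.42, -0.155) None
20 0 0.06 (0.425, 0.35) [ 46.  29. -66. -95. -26.   0.]
20 0 0.06 (0.42, -0.155) None
20 0 0.2 (0.425, 0.35) None
20 0 0.2 (0.42, -0.155) None
20 12 0.06 (0.425, 0.35) None
20 12 0.06 (0.42, -0.155) None
20 12 0.2 (0.425, 0.35) N
[... 722 characters left out ...]
.42, -0.155) None
40 12 0.06 (0.425, 0.35) None
40 12 0.06 (0.42, -0.155) None
40 12 0.2 (0.425, 0.35) None
40 12 0.2 (0.42, -0.155) None
40 30 0.06 (0.425, 0.35) None
40 30 0.06 (0.42, -0.155) None
40 30 0.2 (0.425, 0.35) [ 26. -54. -62.  23.  12.  -7.]
40 30 0.2 (0.42, -0.155) None
50 0 0.06 (0.425, 0.35) [-138.  111.  -69.    0.   -8. -180.]
50 0 0.06 (0.42, -0.155) None
50 0 0.2 (0.425, 0.35) None
50 0 0.2 (0.42, -0.155) None
50 12 0.06 (0.425, 0.35) None
50 12 0.06 (0.42, -0.155) None
50 12 0.2 (0.425, 0.35) None
50 12 0.2 (0.42, -0.155) None
50 30 0.06 (0.425, 0.35) None
50 30 0.06 (0.42, -0.155) None
50 30 0.2 (0.425, 0.35) [ 18. -51. -60.  25.  28. -18.]
50 30 0.2 (0.42, -0.155) None
```

```bash
cat >> h.py <<'E'
def RT(psi,tilt,flip=0): # tool z at yaw psi, tilt deg below horizontal; closing axis horizontal
    c,s=np.cos(np.radians(psi)),np.sin(np.radians(psi));ct,s2=np.cos(np.radians(tilt)),np.sin(np.radians(tilt))
    z=np.array([c*ct,s*ct,-s2]);y=np.array([-s,c,0])*(-1 if flip else 1);return np.c_[np.cross(y,z),y,z]
E
python3 - <<'E'
from h import *
def ok(p,M):
    j=env.inverse_kinematics(p,M)
    return "--" if j is None else ",".join("%d"%v for v in j)
for xy in((.433,.345),(.4278,-.1552)):
  for tilt in (30,):
    for psi in range(-120,121,15):
      r=[ok([*xy,z],RT(psi,tilt,f)) for f in(0,1) for z in(.066,.2)]
      if r!=["--"]*4: print(xy,psi,r)
print("pick")
for u in range(90,281,15):  # head dir; tool horizontal yaw = u+180, tilt 60 below horizontal
  r=[ok([.471,.047,z],RT(u+180,60,f)) for f in(0,1) for z in(.04,.2)]; print(u,r)
E
```

```text
(0.433, 0.345) -90 ['49,61,44,125,-34,156', '--', '49,61,44,125,-34,-23', '--']
(0.433, 0.345) -75 ['52,51,28,113,-43,147', '52,45,35,126,-43,147', '52,51,28,113,-43,-32', '52,45,35,126,-43,-32']
(0.433, 0.345) -60 ['55,40,12,99,-51,134', '55,33,18,112,-51,134', '55,40,12,99,-51,-45', '55,33,18,112,-51,-45']
(0.433, 0.345) -45 ['57,27,-4,79,-57,114', '57,20,2,93,-57,114', '57,27,-4,79,-57,-65', '57,20,2,93,-57,-65']
(0.433, 0.345) -30 ['58,12,-22,51,-59,87', '58,4,-15,67,-59,87', '58,12,-22,51,-59,-92', '58,4,-15,67,-59,-92']
(0.433, 0.345) -15 ['57,-2,-40,23,-55,57', '57,-13,-33,41,-55,57', '57,-2,-40,23,-55,-122', '57,-13,-33,41,-55,-122']
(0.433, 0.345) 0 ['52,-15,-55,3,-43,33', '52,-28,-47,25,-43,33', '52,-15,-55,3,-43,-146', '52,-28,-47,25,-43,-146']
(0.433, 0.345) 15 ['44,-27,-65,-4,-25,16', '44,-42,-56,19,-25,16', '44,-27,-65,-4,-25,-163', '44,-42,-56,19,-25,-163']
(0.433, 0.345) 30 ['--', '33,-51,-61,20,-2,1', '--', '33,-51,-61,20,-2,-178']
(0.433, 0.345) 45 ['--', '20,-51,-60,23,21,-13', '--', '20,-51,-60,23,21,166']
(0.433, 0.345) 60 ['10,-28,-64,6,41,-30', '10,-42,-54,29,4
[... 2576 characters left out ...]
,-34,-54,40,1,-3', '-3,-38,-37,60,1,-3', '-3,-34,-54,40,1,176', '-3,-38,-37,60,1,176']
195 ['-10,-33,-53,42,12,-22', '-10,-37,-37,62,12,-22', '-10,-33,-53,42,12,157', '-10,-37,-37,62,12,157']
210 ['-15,-27,-49,46,20,-41', '-15,-32,-34,66,20,-41', '-15,-27,-49,46,20,138', '-15,-32,-34,66,20,138']
225 ['-19,-20,-43,52,26,-61', '-19,-25,-28,72,26,-61', '-19,-20,-43,52,26,118', '-19,-25,-28,72,26,118']
240 ['-21,-11,-36,59,29,-79', '-21,-17,-22,79,29,-79', '-21,-11,-36,59,29,100', '-21,-17,-22,79,29,100']
255 ['-21,-2,-28,67,29,-97', '-21,-8,-15,86,29,-97', '-21,-2,-28,67,29,82', '-21,-8,-15,86,29,82']
270 ['-20,5,-20,74,28,-112', '-20,0,-8,93,28,-112', '-20,5,-20,74,28,67', '-20,0,-8,93,28,67']
```

```bash
cat > t.py <<'E'
from h import *
U=105.; ud=np.array([np.cos(np.radians(U)),np.sin(np.radians(U)),0])
g=np.array([.3821,.4109]); F=R(-7.7)
hand.move_gripper(.5,50)
env.line_to([.36,.2,H],feed=.3); env.move_pose([.36,.36,H],F); env.line_to([*g,H],feed=.2)
env.line_to([*g,.05],feed=.2); print(env.line_to([*g,.022],feed=.04,guard=8)); st("down")
hand.move_gripper(0,50); st("grip"); env.line_to([*g,H],feed=.15); st("up")
c=np.array([.471,.047]); L=c-.034*ud[:2]
env.line_to([*L,H],feed=.25,frame=R(15)); st("over nb")
env.line_to([*L,.06],feed=.15); print(env.line_to([*L,.0365],feed=.02,guard=6)); st("laid")
hand.move_gripper(.5); env.wait(.5); env.line_to([*L,H],feed=.2); st("released")
shot("top",180,170,100,80,4,"e1",)
E
python3 t.py
python3 - <<'E'
from h import *
env.line_to([.3,.2,.25]); shot("top",180,170,110,80,7,"e")
E
```

```text
False
down t42.3 [0.3822 0.411  0.0221] w0.501 gf0.0 [0.8 0.4 0.1]
grip t42.6 [0.3824 0.4112 0.0227] w0.254 gf48.7 [-0.3 -0.6  2.6]
up t44.3 [0.3817 0.4105 0.2488] w0.256 gf48.7 [ 0.3  0.  -0. ]
over nb t46.1 [0.4795 0.0148 0.25  ] w0.259 gf48.7 [ 0.5  0.6 -0.8]
False
laid t48.8 [0.4797 0.0142 0.037 ] w0.252 gf49.3 [-2.9  1.1  3.6]
released t50.9 [0.4792 0.0142 0.2486] w0.500 gf0.0 [ 0.4 -0.7 -0. ]
```

View pics/e.png

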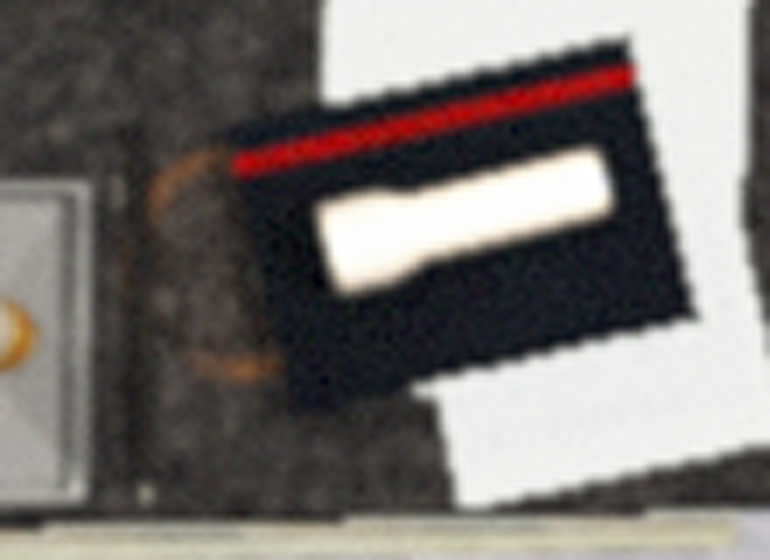

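The torch lies cleanly on the notebook, tail end at (605,182) and head end at (330,250). Now I'll regrip it mid-tail with a tilted tool, stand it up and place it.

```bash
cat > t2.py <<'E'
from h import *
P=lambda u,v,z: back("top",[[180+(u+.5)/7-.5,170+(v+.5)/7-.5]],z)[0]
t,h=P(605,182,.027),P(330,250,.031); L=np.linalg.norm(h-t); u=(h-t)/L; U=np.degrees(np.arctan2(u[1],u[0])); print(t,h,L,U)
ud=np.array([np.cos(np.radians(U)),np.sin(np.radians(U)),0])
G=t+.048*ud; G[2]=.029
F0=RT(U+180,60,0); z0=F0[:,2]; p0=G-.013*z0; a0=p0-.08*z0
hand.move_gripper(.5,60)
env.line_to([.38,.06,.25]); env.move_pose(a0+[0,0,.08],F0); env.line_to(a0,feed=.15)
print(env.line_to(p0,feed=.04,guard=8)); st("at"); print(p0)
hand.move_gripper(0,60); st("grip")
env.line_to(p0+[0,0,.19],feed=.15); st("up")
F1=RT(-60,32.7,1); z1=F1[:,2]; q0=np.array([.433,.348,.052])-.013*z1
j=env.inverse_kinematics(q0+[0,0,.14],F1); print(j)
env.move_pose(q0+[0,0,.14],F1); st("above")
env.line_to(q0+[0,0,.02],feed=.12); print(env.line_to(q0-[0,0,.008],feed=.02,guard=5)); st("placed"); print(q0)
E
python3 t2.py
```

```text
[ 0.48428178 -0.00646913  0.027     ] [0.46098224 0.09523114 0.031     ] 0.10441175081729252 102.90378686369347
False
at t57.7 [0.4723 0.0468 0.0405] w0.499 gf0.0 [1.1 0.7 0.1]
[0.47211114 0.04665455 0.04025833]
grip t58.0 [0.4724 0.0468 0.0406] w0.249 gf58.7 [0.6 0.9 1.4]
up t59.4 [0.4715 0.0466 0.229 ] w0.251 gf58.7 [-0.4  0.6 -1.5]
[ 56.23663102  33.53063008  20.08960887 111.11064406 -49.00919927
 -47.62614151]
above t61.5 [0.4278 0.3572 0.1992] w0.245 gf58.8 [ 0.3  0.8 -0.9]
True
placed t63.6 [0.4276 0.3572 0.0583] w0.248 gf59.2 [-1.4  1.8  3.6]
[0.42753018 0.35747401 0.05902312]
```

Contact came within 1 mm of the expected height, so I'll release and check.

Run:
```python
from h import *
s=readout.get_state();z1=np.array(s["eef_rot"])[:,2];p=np.array(s["tcp_pos"])
hand.move_gripper(.5); env.wait(.3)
env.line_to(p-.08*z1,feed=.1); c=p-.08*z1
env.line_to([c[0],c[1],.22]); f=best([.35,.3,H],0); env.move_pose([.35,.3,H],f)
env.line_to([.33,-.05,H],feed=.3); st()
shot("top",105,165,100,75,4,"b1"); shot("side",220,180,100,150,3,"b2")
a,b=cv2.imread("pics/b1.png"),cv2.imread("pics/b2.png");o=np.zeros((450,700,3),np.uint8);o[:300,:400]=a;o[:,400:]=b;cv2.imwrite("pics/f.png",o)
```

```text
t68.4 [ 0.33   -0.0492  0.2497] w0.497 gf0.0 [-1.1 -0.8 -0.7]
```

View pics/f.png

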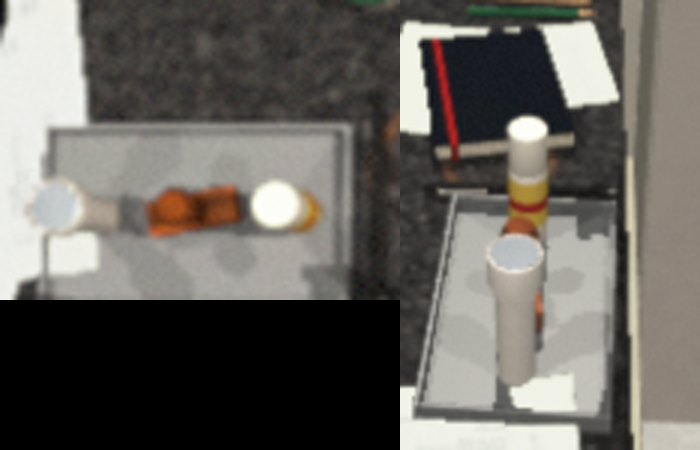

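All three stand upright in the side tray (torch lens (53,205), stamp (195,210), glue (280,205)). Now the stapler.

Run:
```python
from h import *
pick((.4694,-.2232),-5.4,.037,.47,60)
place((.471,.047),7.5,.0485,.47)
env.line_to([.34,.12,H],feed=.3)
shot("top",180,170,110,80,7,"g")
```

```text
down guard=False t74.0 [ 0.4691 -0.2231  0.0366] w0.474 gf0.0 [-1.4  0.7 -1.4]
gripped t74.3 [ 0.47   -0.2235  0.0376] w0.225 gf59.3 [ 1.  -0.9  1.3]
lifted t75.6 [ 0.4688 -0.2228  0.2484] w0.224 gf59.0 [ 0.2 -0.1 -2.6]
placed guard=False t78.5 [0.471 0.047 0.049] w0.226 gf59.0 [ 0.6 -0.1 -2. ]
released t80.3 [0.4704 0.047  0.2486] w0.473 gf0.0 [-0.4 -0.5  0.6]
```

View pics/g.png

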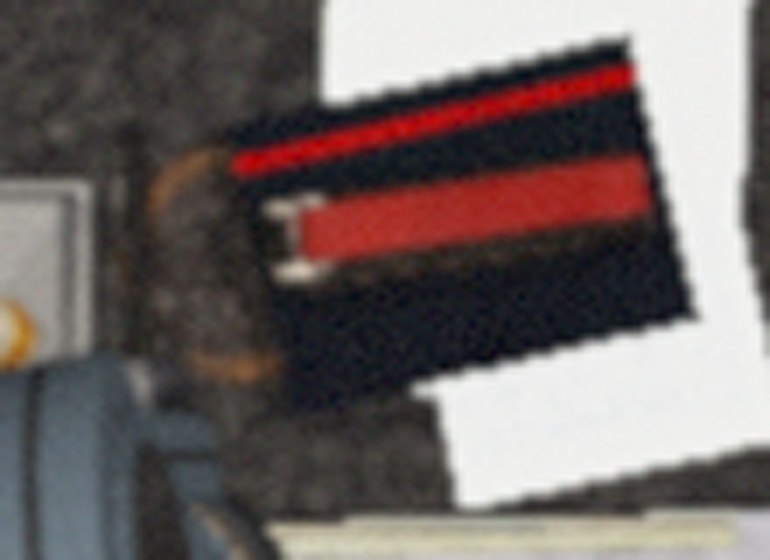

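The stapler lies right way up on the notebook, arm centre at (474,211), about 4–5° off the visible edge as intended. I'll check the numbers, then return the torch using the tail grip.

```bash
cat > t3.py <<'E'
from h import *
P=lambda u,v,z: back("top",[[180+(u+.5)/7-.5,170+(v+.5)/7-.5]],z)[0]
c=np.array([P(*q,.056) for q in((300,210),(640,157),(650,215),(305,262))]);d=c[1]+c[2]-c[0]-c[3]
print("stapler arm",c.mean(0),np.degrees(np.arctan2(d[1],d[0])))
T=back("top",[[105+53.5/4-.5,165+205.5/4-.5]],.107)[0];print("torch top",T)
F=RT(-60,30,1);z=F[:,2];G=np.array([.433,.348,.052]);p=G-.013*z;b=p-.08*z
hand.move_gripper(.5,60)
env.line_to([.35,.3,H],feed=.3); env.move_pose([b[0],b[1],.2],F); env.line_to(b,feed=.15)
print(env.line_to(p,feed=.06,guard=8)); hand.move_gripper(0,60); st("grip")
env.line_to(p+[0,0,.14],feed=.15)
F2=RT(-90,30,1);z2=F2[:,2];q=np.array([.4278,-.1552,.052])-.013*z2
try: env.line_to(q+[0,0,.14],feed=.25,frame=F2)
except env.PlanningError as e: print(e); 
st("above desk?")
E
python3 t3.py
```

```text
stapler arm [0.47155325 0.04199405 0.056     ] -82.9336758072821
torch top [0.43472445 0.34715559 0.107     ]
False
grip t86.8 [0.4274 0.358  0.0588] w0.248 gf58.6 [-0.3  0.1  1.8]
above desk? t90.1 [ 0.4279 -0.1434  0.1983] w0.247 gf58.7 [-0.5  0.8 -1.7]
```

```bash
cat > t4.py <<'E'
from h import *
F2=RT(-90,30,1);z2=F2[:,2];q=np.array([.4278,-.1552,.052])-.013*z2
env.line_to(q+[0,0,.02],feed=.15); print(env.line_to(q-[0,0,.005],feed=.02,guard=5)); st("placed"); print(q)
p=np.array(readout.get_state()["tcp_pos"]); hand.move_gripper(.5); env.wait(.2)
b=p-.08*z2; env.line_to(b,feed=.12); env.line_to([b[0],b[1],.22],feed=.2)
env.move_pose([.36,.1,H],best([.36,.1,H],90))
pick(SS,90,.060,.5,40); place(SM,AY,.060,.42)
E
python3 t4.py
python3 - <<'E'
from h import *
env.line_to([.34,.1,H],feed=.3)
shot("top",296,170,100,75,4,"b1"); shot("top",105,165,100,75,4,"b2")
cv2.imwrite("pics/h.png",np.hstack([cv2.imread("pics/b1.png"),cv2.imread("pics/b2.png")]));st()
E
```

```text
True
placed t92.0 [ 0.4276 -0.1443  0.0587] w0.247 gf59.1 [0.1 2.  3.9]
[ 0.4278     -0.14394167  0.0585    ]
down guard=False t97.8 [0.4327 0.2849 0.0596] w0.500 gf0.0 [ 0.7 -0.7  0.1]
gripped t98.1 [0.4334 0.2853 0.0606] w0.251 gf39.1 [-0.2  0.2  0.9]
lifted t99.2 [0.4324 0.2847 0.2485] w0.253 gf39.1 [-0.2 -0.1 -1.4]
placed guard=True t102.4 [ 0.4243 -0.2143  0.0771] w0.253 gf43.3 [-0.5 -0.5  2.7]
released t104.0 [ 0.4229 -0.2132  0.2487] w0.420 gf0.0 [-0.2 -0.5 -0.6]
 t105.3 [0.3402 0.0992 0.2497] w0.422 gf0.0 [ 0.7 -0.  -1.3]
```

View pics/h.png

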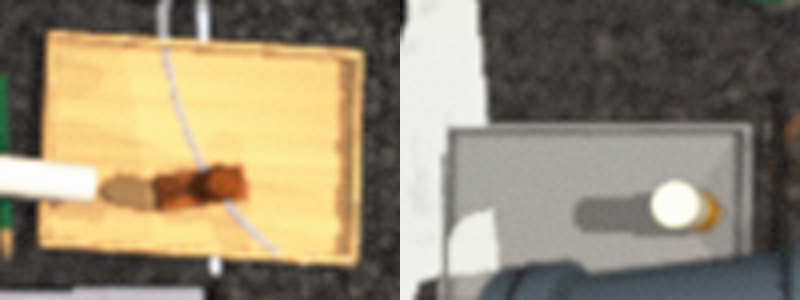

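The torch has toppled again: it lies from its tail at (95,185) out over the tray wall toward +y. This happened as the gripper placed the stamp beside it with fingers closing along the row, which explains the first fall as well. The stamp stands near its spot (220,185) and the pencil looks unmoved. I've used all my picture views, so from here I'll measure numerically and place the torch last.

```bash
cat > m.py <<'E'
from h import *
def torch():
    im=viewer.snapshot("top").astype(int); x0,y0=255,195
    c=im[y0:240,x0:345]; print
    m=((c.min(2)>175)).astype(np.uint8)
    n,l,s,ce=cv2.connectedComponentsWithStats(m)
    for i in range(1,n):
        if s[i,4]>12: print(i,s[i]+[x0,y0,0,0,0],ce[i]+[x0,y0])
    return m,l,s
if __name__=="__main__":
    m,l,s=torch()
    for r in m: print("".join(".#"[v] for v in r))
    im=viewer.snapshot("top").astype(int)[170:245,296:396]
    b=((im[...,0]-im[...,2]>60)&(im[...,0]<170)&(im[...,1]<90)); ys,xs=np.nonzero(b);print("brown",b.sum(),xs.min(),xs.max(),ys.min(),ys.max(),xs.mean()+296,ys.mean()+170)
    print(proj("top",[[*SM,.076],[*SM,.024],[*SM,.004]]))
    for n in("side",):
        print("pencil/tray ref",proj("top",[[.45,-.113,.014],[.43,-.086,.007]]))
E
python3 m.py
```

```text
1 [ 255  195   65   45 1160] [281.39913793 219.8637931 ]
2 [339 195   6  14  27] [341.77777778 200.77777778]
....................###########.....................................................##....
....................###########.....................................................###...
....................###########......................................................##...
.....................##########......................................................##...
.....................##########.......................................................##..
.....................##########.......................................................##..
.....................##########.......................................................##..
......................#########........................................................##.
......................#########........................................................##.
......................#########........................................................###
......................##########.................................................
[... 2624 characters left out ...]
........................
########################..................................................................
###################.......................................................................
###############...........................................................................
#########.................................................................................
######....................................................................................
brown 122 11 59 10 51 343.844262295082 216.05737704918033
[[352.06016928 216.08061534]
 [346.75984955 217.3449424 ]
 [344.86546234 217.79686532]]
pencil/tray ref [[306.90188856 208.27018076]
 [296.52709633 216.31624549]]
```

Tail end centre is about (319.5,215), axis passing (300,213.5), resting on the tray wall with the head lower (about -7.6°). I'll check IK first, then do glue and torch.

```bash
cat > t5.py <<'E'
from h import *
import sys
t=back("top",[[319.7,215]],.030)[0];m=back("top",[[300,213.5]],.0239)[0]
d=(m-t)[:2];U=np.degrees(np.arctan2(d[1],d[0]));u=np.array([*d/np.linalg.norm(d),0])
G=t+.050*u;G[2]=.0235
F0=RT(U+180,52,0);z0=F0[:,2];p0=G-.013*z0;a0=p0-.06*z0
F2=RT(-90,30.4,1);z2=F2[:,2];q=np.array([.4278,-.1552,.054])-.013*z2
if len(sys.argv)<2:
    print("tail",t,"U",U,"G",G)
    for p,F in((a0,F0),(p0,F0),(p0+[0,0,.17],F0),(q+[0,0,.14],F2),(q,F2)):
        j=env.inverse_kinematics(p,F);print(np.round(p,3),None if j is None else np.round(j))
else:
    hand.move_gripper(.65,60)
    c=np.array([a0[0],a0[1],.2]); env.move_pose(c,F0); env.line_to(a0,feed=.2)
    print(env.line_to(p0,feed=.06,guard=8)); st("at"); hand.move_gripper(0,60); st("grip")
    env.line_to(p0+[0,0,.17],feed=.2)
    env.move_pose(q+[0,0,.14],F2); st("above")
    env.line_to(q+[0,0,.025],feed=.15); print(env.line_to(q-[0,0,.006],feed=.025,guard=5)); st("placed"); print(q)
    p=np.array(readout.get_state()["tcp_pos"]); hand.move_gripper(.65); env.wait(.2)
    b=p-.09*z2; env.line_to(b,feed=.12); env.line_to([b[0],b[1],.2],feed=.25); st("off")
E
python3 t5.py
python3 - <<'E'
from h import *
j=env.inverse_kinematics([*GS,H],R(90));print(np.round(j));j=env.inverse_kinematics([*GL,H],R(85.4));print(np.round(j))
E
```

```text
tail [ 0.43066422 -0.14280507  0.03      ] U 83.78568574818978 G [ 0.4360766  -0.09309887  0.0235    ]
[ 0.441 -0.048  0.081] [  8.   4. -20.  77. -37. 108.]
[ 0.437 -0.085  0.034] [  4.   4. -26.  68. -37. 102.]
[ 0.437 -0.085  0.204] [  4.  -3. -13.  88. -37. 102.]
[ 0.428 -0.144  0.201] [  6.  -4. -23.  80. -59. -78.]
[ 0.428 -0.144  0.061] [  6.   6. -31.  63. -59. -78.]
[19. -3. -0. 93.  0. 19.]
[-41.  -1.   2.  93.   0. -36.]
```

```bash
python3 - <<'E'
from h import *
pick(GS,90,.075,.6,40); place(GL,AY,.075,.55)
E
python3 t5.py go
```

```text
down guard=False t107.9 [0.4327 0.22   0.0746] w0.597 gf0.0 [-0.2 -0.   0.3]
gripped t108.2 [0.4332 0.2201 0.0753] w0.302 gf39.3 [ 1.1 -0.6 -0.5]
lifted t109.2 [0.4325 0.2198 0.2487] w0.306 gf39.3 [ 1.  -0.3 -0. ]
placed guard=False t112.8 [ 0.4188 -0.272   0.0753] w0.308 gf39.8 [ 0.1 -0.1 -0.6]
released t114.4 [ 0.4184 -0.2716  0.2487] w0.552 gf0.0 [-0.2 -1.3 -0.2]
False
at t118.7 [ 0.4373 -0.085   0.0341] w0.650 gf0.0 [ 0.3 -0.5  0.3]
grip t119.1 [ 0.4373 -0.085   0.0342] w0.251 gf58.6 [0.  1.5 3.2]
above t122.8 [ 0.4278 -0.144   0.2005] w0.252 gf58.7 [ 0.7  0.1 -0.9]
True
placed t124.6 [ 0.4276 -0.1443  0.0608] w0.251 gf59.0 [0.3 0.4 2.9]
[ 0.4278     -0.14398732  0.06057844]
off t126.7 [ 0.4276 -0.0671  0.2003] w0.655 gf0.0 [ 0.2  0.  -0.8]
```

Numeric check against the first desk crop by patch matching.

Run:
```python
from h import *
p=[.36,.12,.25]; env.move_pose(p,best(p,90)); st()
im=viewer.snapshot("top")[:,:,::-1]
new=cv2.resize(im[170:245,296:396],None,fx=8,fy=8,interpolation=cv2.INTER_CUBIC); cv2.imwrite("pics/z.png",new)
old=cv2.imread("pics/desk1.png")
for n,(a,b,c,d) in dict(torch=(180,290,345,420),stamp=(320,340,500,430),stampTop=(410,335,500,410),glue=(535,325,725,425)).items():
    T=old[b:d,a:c]; r=cv2.matchTemplate(new,T,cv2.TM_CCOEFF_NORMED); _,v,_,l=cv2.minMaxLoc(r); print(n,"score %.2f"%v,"shift px",(l[0]-a)/8,(l[1]-b)/8)
o2=cv2.imread("pics/left1.png");n2=cv2.resize(im[165:255,105:300],None,fx=4,fy=4,interpolation=cv2.INTER_CUBIC)
for n,(a,b,c,d) in dict(pencil=(755,80,778,290),pen=(365,85,390,310)).items():
    r=cv2.matchTemplate(n2,o2[b:d,a:c],cv2.TM_CCOEFF_NORMED);_,v,_,l=cv2.minMaxLoc(r);print(n,"%.2f"%v,(l[0]-a)/4,(l[1]-b)/4)
st()
```

```text
t127.8 [0.3595 0.1196 0.2483] w0.649 gf0.0 [ 0.1 -1.   0.3]
torch score 0.96 shift px -0.25 -0.125
stamp score 0.96 shift px -0.625 -1.125
stampTop score 0.97 shift px -1.125 -1.25
glue score 0.98 shift px -0.625 0.5
pencil 0.99 0.0 0.0
pen 0.52 30.5 4.75
 t127.8 [0.3594 0.1196 0.2481] w0.646 gf0.0 [0.4 0.2 0. ]
```

Everything is within about 4 mm of its start and upright. The pencil hasn't moved; the arm hides the pen in this shot. Handing in.

```bash
python3 -c "
from h import *
print(env.sign_off())"
```

```text
the job is handed in; nothing more can be done
None
```

The job is handed in at about 128 s of the 144 s allowed: the stapler is on the notebook, and the glue stick, torch and stamp stand in the desk tray within about 4 mm of their spots after the torch toppled twice and was stood up again. The pencil is unmoved, but I couldn't confirm the pen because the arm hid it in the last picture; no verdict was returned.

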